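# Find the heaviest counterweight tin by feel

### The arm

A 7-joint arm with a two-finger parallel gripper is mounted at the origin on the work surface. World frame = base frame: x ahead of the robot, y to its left, z up, the work surface at z = 0. Lengths are in mm, angles in rad, forces in N, time in s.
With the tool pointing down it reaches from about 350 to 900 mm from the base axis. Payload 19.9 kg.
Tool frame: the origin (TCP) lies at the very end of the fingers, on their centre line; the grasp point (between the pads) lies 19 mm behind it (tcp_to_grasp is the distance from the TCP to the grasp point, in mm); z points along the fingers, y is the line along which they close (so a half turn about z gives the same grasp; the last joint's range is limited). The gripper opens to 94 mm and grips with 3 to 60 N. Pads are 16 mm wide; open, the fingers measure 119 mm over their backs; the gripper's body (75 mm by 177 mm) begins 78 mm behind the grasp point.
Start: joints at [1.175, 0.417, -0.01, 1.614, 0.005, 1.111, -0.053], TCP at [217.119, -586.053, 205.425] pointing down, gripper open.
Joint ranges: [-2.81, 2.81], [-0.39, 2.02], [-1.27, 1.25], [0.06, 2.57], [-1.19, 4.33], [0.19, 2], [-2.82, 2.82]. Speed limits (rad/s): [1.89, 1.89, 2.39, 2.39, 3.01, 3.01, 3.01].

### API

Orientations are given as a rotation vector (axis times angle).
In Python, from station import observe, capture, close_job, tcp_to_grasp gives the robot as it stands.
- The arm moves only by the tool arm_command, never from a script. Its argument "motion" is a list that holds one entry, the list of rows, each a list of 6 numbers: the shift along the world's x, y, z in m, then the turn, a rotation vector about the world's x, y, z in degrees. In form: [[[tx, ty, tz, rx, ry, rz], ...]]. A call has 1 to 10 rows; each row shifts and turns the commanded pose from where the row before left it; what a row does not reach is not made up. A row lasts 1/12 s, in which the tool goes at most 41.7 mm and 7.16 degrees, less where a joint would pass 70% of its speed; a pose out of reach is approached as far as the arm can. A call with a gripper value outside its range is refused whole. "claw" is the opening, from 0 (shut) to 1 (fully open), set as the call begins (left out, the last holds). The fingers move at their own pace and stop on an object; "squeeze" is the grip in N (left out, the last holds). Time passes only in rows, so rows that do not move let the fingers close. It gives the time, the measured TCP pose, the force, the opening and the grip force at its end, in the units of the state.
- observe(): the state, without advancing time (a new reading comes with each control period).
- capture(name): name is "scene" or "top" or "wrist"; returns a dict with "pixels" (384x512x3 uint8, red, green, blue), "fx", "fy", "cx", "cy" (pixels), "k1" (the pictures are not rectified: a ray, as slopes to the right and down, at radius r is drawn at 1 + k1 r^2 times it, then the intrinsics apply), "rvec" (rotation vector, rad) and "tvec" (3), from world to camera coordinates, as OpenCV has them; the wrist camera has in their place "T_tool_cam" (4x4, takes a point from camera to tool coordinates, whose origin is the TCP and whose axes are the flange's). Camera axes: x right, y down, z forward; pixel columns grow to the right and rows downward; lengths in mm; the calibration is good to about 2 mm. A picture is of the moment at which its call begins: read the wrist's pose just before it. There is no depth.
- close_job(): hands the job in; it is judged then, once.
The state is a dict: "t": time; "q": joint angles; "joint_vel": joint speeds; "joint_efforts": joint torques, N m; "eef_pos": TCP position; "orientation": TCP orientation; "wrist_force": force on the tool from outside, world axes, zero at the start; "torque": the same for the moment, N m; "width": finger opening in mm; "grasp_force": force on a finger pad.
Only numpy, scipy, OpenCV 4.12 (cv2) and the standard library are available. Lean on these libraries where they do the work, as an engineer would, in place of code of your own. Each camera call takes 0.05 s, during which the arm holds its last target. There are 200 camera calls.

### The job

Three identical closed tins stand in a row on a thin plywood sheet on the bench, each with a different counterweight inside: heft them one at a time, from the robot's left to its right, lifting each a good 5 cm clear for a second and standing the lighter ones back upright where they stood. Then take the heaviest and hold it upright, about 20 cm above the bench, straight over the handwheel that lies in one of the two trays, and finish while still holding it there, with the other two tins standing free at their places. Never tip a tin over, and leave everything else on the bench undisturbed.

Things in the scene. Friction and masses are not known exactly. Their poses are not given: they have to be found in the camera images.
- tin_left: The leftmost (largest y) of three identical closed round plain-metal tins in a rough row: body 56 diameter, lid 59 diameter over the top 12, 84 high; origin at the centre of its underside, z up. A solid weight inside may shift up to 5 mm; the whole weighs 0.2 to 0.75 kg, the heaviest at least 0.14 kg more than the next. Which is heaviest changes (sizes in mm)
- tin_middle: The middle one of three identical closed round plain-metal tins in a rough row: body 56 diameter, lid 59 diameter over the top 12, 84 high; origin at the centre of its underside, z up. A solid weight inside may shift up to 5 mm; the whole weighs 0.2 to 0.75 kg, the heaviest at least 0.14 kg more than the next. Which is heaviest changes (sizes in mm)
- tin_right: The rightmost (smallest y) of three identical closed round plain-metal tins in a rough row: body 56 diameter, lid 59 diameter over the top 12, 84 high; origin at the centre of its underside, z up. A solid weight inside may shift up to 5 mm; the whole weighs 0.2 to 0.75 kg, the heaviest at least 0.14 kg more than the next. Which is heaviest changes (sizes in mm)
- handwheel: small round cast handwheel lying flat in one of the two trays: rim 97 outer diameter, 14 thick, three spokes, hub 26 diameter and 24 high; origin at the centre of its underside. Which tray it is in changes (sizes in mm)
- bracket: steel angle bracket lying in the other tray: foot 90 x 40, upright flange 40 high; origin under the foot's centre (sizes in mm)
- tray_left: fixed open plywood tray, 140 x 170 outside, walls 6 thick and 28 high, floor 6 thick; origin at the centre of its underside; beyond the tins at the left (sizes in mm)
- tray_right: fixed open plywood tray, the same as tray_left, at the right (sizes in mm)
- sheet: thin fixed plywood sheet on the bench under the tins, 195 (x) x 660 (y) x 3 thick; origin at the centre of its underside, on the bench top (z = 0), so the tins' feet start at z = 3
- offcut: loose softwood offcut 75 x 32 x 22, lying between the left and the middle tin (sizes in mm); a bystander
- chisel: loose wood butt chisel about 130 long, 22 high, lying along x between the middle and the right tin; origin near its middle (sizes in mm); a bystander
- hammer: loose hammer lying on the bench to the left; origin in the handle's underside (sizes in mm); a bystander
- glue: loose closed white glue bottle, 60 diameter, 160 high, at the right (sizes in mm); a bystander
- tape_measure: loose tape measure 70 x 35 x 62 high, at the right (sizes in mm); a bystander
- sanding_block: loose cork sanding block 100 x 60 x 35 high, beyond the middle between the trays (sizes in mm); a bystander
Mind the look-alikes: they are no part of the job. What is shaped like the tin_right but green is not meant.

How it is judged:
By the outcome, as a careful person would: the job done as asked, in the order asked, and still so for the second after the job is handed in, while the arm keeps its last pose, push and grip.
It also fails if it takes over 72 s, if anything falls off the work surface, if the arm or the gripper's body presses on something with over 40 N, if the wrist force passes 120 N, or if a joint passes its speed limit or range.

## Working session

There is one attempt and no reset: what is moved stays moved. The work goes in short steps, Python scripts to look and compute and a tool call to move; the robot and the scene stay as the last step left them, time stands still between calls to the robot, and variables do not carry over. Pictures are saved under pics/ and viewed, at most 10 in all, crops included, and the job is handed in when it is done.

Besides the shell and the picture viewer there is one more tool, called by a JSON object that holds its "fn" and its "kwargs", one argument or row to a line. arm_command: Moves the arm, as the interface text tells. Its arguments: {"type":"object","properties":{"motion":{"type":"array","items":{"type":"array","items":{"type":"array","items":{"type":"number"}}}},"claw":{"type":"number"},"squeeze":{"type":"number"}},"required":["motion"]}

```bash
mkdir -p pics; cat > h.py <<'E'
import numpy as np,cv2,json
from station import observe,capture,close_job,tcp_to_grasp
def save(name,fn):
    c=capture(name); cv2.imwrite('pics/'+fn+'.png',c['pixels'][:,:,::-1]); 
    np.savez('pics/'+fn+'.npz',**{k:np.array(v) for k,v in c.items()}); return c
def ray(c,uv):
    K=np.array([[c['fx'],0,c['cx']],[0,c['fy'],c['cy']],[0,0,1.]],float)
    p=cv2.undistortPoints(np.array(uv,float).reshape(-1,1,2),K,np.array([float(c['k1']),0,0,0])).reshape(-1,2)
    R=cv2.Rodrigues(np.array(c['rvec'],float))[0];t=np.array(c['tvec'],float).ravel()
    return -R.T@t,np.c_[p,np.ones(len(p))]@R
def onz(c,uv,z):
    o,d=ray(c,uv); return o+d*((z-o[2])/d[:,2])[:,None]
E
python3 - <<'E'
from h import *
for n in('scene','top'):
    c=save(n,n+'0'); o,d=ray(c,[[256,192]]); print(n,o.round(),d.round(2))
print(observe(),tcp_to_grasp)
E
```

```text
scene [1279. -170.  887.] [[-0.7   0.15 -0.7 ]]
top [ 360.    9. 1243.] [[ 0.07  0.01 -1.  ]]
{'t': 0.1, 'q': array([ 1.17452127,  0.41791246, -0.01033528,  1.6140733 ,  0.00469588,
        1.11069969, -0.05300923]), 'joint_vel': array([-6.52016391e-05, -4.50397834e-04,  8.71634085e-04, -1.20023204e-03,
        4.52803366e-04,  4.23667189e-04,  2.04190170e-03]), 'joint_efforts': array([ 8.15724416e-04, -8.52579904e+01,  6.39668852e-01, -4.26687598e+01,
       -4.88986087e-02,  1.64096570e-02,  1.17552645e-04]), 'eef_pos': array([ 217.01043775, -585.77326818,  204.90593003]), 'orientation': array([-3.09126599e+00, -5.54218802e-01,  3.99696036e-04]), 'wrist_force': array([ 0.33144953,  0.20597926, -0.55500255]), 'torque': array([-0.01378239,  0.02535091,  0.00548427]), 'grasp_force': 0.0, 'width': 93.95547813088646} 18.8
```

View pics/top0.png

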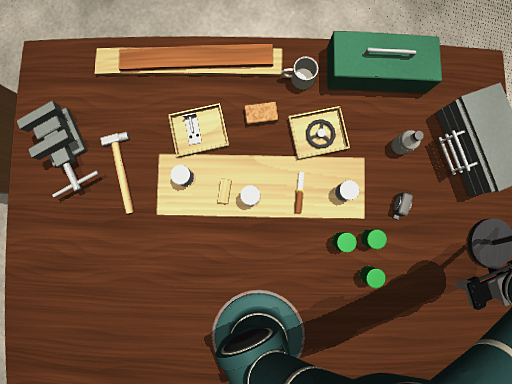

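View pics/scene0.png

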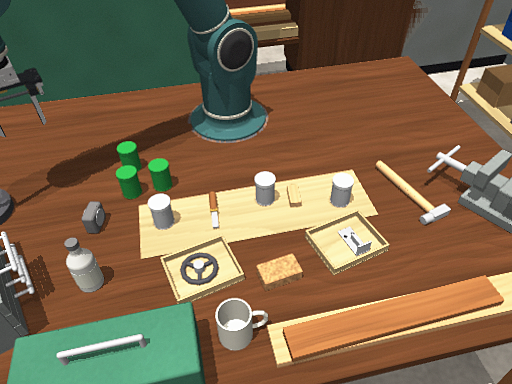

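The top view shows the white lids at about (181,175), (250,196) and (348,190), and the handwheel in the right tray at (320,134). The bracket is in the left tray, and the green look-alikes are near (350,240). The scene view agrees.

```bash
python3 - <<'E'
from h import *
c=dict(np.load('pics/top0.npz')); s=dict(np.load('pics/scene0.npz'))
def cen(c,box,f):
    u0,v0,u1,v1=box; m=f(c['pixels'][v0:v1,u0:u1].astype(int)).astype(np.uint8)
    n,l,st,ce=cv2.connectedComponentsWithStats(m); i=1+np.argmax(st[1:,4]); return ce[i]+[u0,v0],st[i]
white=lambda p:(p.min(2)>165)&(p.max(2)-p.min(2)<30)
for b in((166,160,196,190),(236,182,264,210),(333,176,362,204)):
    uv,st=cen(c,b,white); print(uv.round(1),st,onz(c,[uv],87).round(1))
dark=lambda p:p.max(2)<90
uv,st=cen(c,(300,116,340,150),dark); print('wheel',uv,st,onz(c,[uv],20))
for b in((328,170,358,212),(252,170,280,208),(146,192,178,230)):
    uv,st=cen(s,b,white); print('scene',uv.round(1),st,onz(s,[uv],87).round(1))
print('offcut,chisel',onz(c,[[224,191],[299,192]],20).round())
R=cv2.Rodrigues(observe()['orientation'])[0]; print(R.round(3))
E
```

```text
[179.8 174.1] [  5   5  19  19 292] [[495.2 243.1  87. ]]
[250.  194.7] [  5   3  19  20 300] [[438.   33.1  87. ]]
[349.  189.6] [  7   4  19  20 293] [[ 458.8 -260.5   87. ]]
wheel [320.17352941 133.75      ] [  6   4  29  29 340] [[ 640.74691766 -183.94425217   20.        ]]
scene [343.  179.9] [  5   3  21  15 255] [[494.9 242.2  87. ]]
scene [264.7 178.4] [  2   1  22  15 250] [[437.   32.2  87. ]]
scene [158.5 201.4] [  2   2  22  16 293] [[ 457.7 -263.1   87. ]]
offcut,chisel [[ 452.  116.   20.]
 [ 454. -118.   20.]]
[[ 0.938  0.347 -0.   ]
 [ 0.347 -0.938  0.001]
 [-0.    -0.001 -1.   ]]
```

{"fn": "arm_command", "kwargs": {
  "motion": [
    [[0.01, 0.028, 0, 0, 0, 0], [0.01, 0.028, 0, 0, 0, 0], [0.01, 0.028, 0, 0, 0, 0], [0.01, 0.028, 0, 0, 0, 0], [0.01, 0.028, 0, 0, 0, 0], [0.01, 0.028, 0, 0, 0, 0], [0.01, 0.028, 0, 0, 0, 0], [0.01, 0.028, 0, 0, 0, 0], [0.01, 0.028, 0, 0, 0, 0], [0.01, 0.028, 0, 0, 0, 0]]
  ],
  "claw": 1
}}

```text
t: 0.93
eef_pos: [317.2, -304.6, 205.3]
orientation: [-3.092, -0.554, 0.001]
wrist_force: [0.3, -0.0, 0.0]
width: 94.1
grasp_force: 0.0
```

{"fn": "arm_command", "kwargs": {
  "motion": [
    [[0.01, 0.028, 0, 0, 0, 0], [0.01, 0.028, 0, 0, 0, 0], [0.01, 0.028, 0, 0, 0, 0], [0.01, 0.028, 0, 0, 0, 0], [0.01, 0.028, 0, 0, 0, 0], [0.01, 0.028, 0, 0, 0, 0], [0.01, 0.028, 0, 0, 0, 0], [0.01, 0.028, 0, 0, 0, 0], [0.01, 0.028, 0, 0, 0, 0], [0.01, 0.028, 0, 0, 0, 0]]
  ]
}}

```text
t: 1.77
eef_pos: [417.2, -24.6, 205.4]
orientation: [3.092, 0.554, -0.0]
wrist_force: [-0.0, 0.3, 0.9]
width: 94.1
grasp_force: 0.0
```

{"fn": "arm_command", "kwargs": {
  "motion": [
    [[0.01, 0.028, 0, 0, 0, 0], [0.01, 0.028, 0, 0, 0, 0], [0.01, 0.028, 0, 0, 0, 0], [0.01, 0.028, 0, 0, 0, 0], [0.01, 0.028, 0, 0, 0, 0], [0.01, 0.028, 0, 0, 0, 0], [0.01, 0.028, 0, 0, 0, 0], [0.0, 0.028, 0, 0, 0, 0], [0.0, 0.028, 0, 0, 0, 0], [0, 0, 0, 0, 0, 0]]
  ]
}}

```text
t: 2.6
eef_pos: [485.9, 231.2, 205.3]
orientation: [-3.088, -0.562, 0.001]
wrist_force: [-0.0, 0.2, -0.5]
width: 94.1
grasp_force: 0.0
```

{"fn": "arm_command", "kwargs": {
  "motion": [
    [[0.004, 0.008, 0, 0, 0, 0], [0.004, 0.008, 0, 0, 0, 0], [0, 0, -0.025, 0, 0, 0], [0, 0, -0.025, 0, 0, 0], [0, 0, -0.025, 0, 0, 0], [0, 0, 0, 0, 0, 0], [0, 0, 0, 0, 0, 0]]
  ]
}}

```text
t: 3.18
eef_pos: [495.0, 241.5, 130.1]
orientation: [3.092, 0.553, -0.003]
wrist_force: [-0.1, -0.6, 0.2]
width: 93.8
grasp_force: 0.0
```

```bash
python3 - <<'E'
from h import *
s=observe(); print(s['eef_pos'],s['q'].round(2)); save('wrist','w1')
E
```

```text
[495.03428273 241.51195503 130.13029102] [-0.01  0.44 -0.63  1.85  0.32  0.95 -1.99]
```

View pics/w1.png

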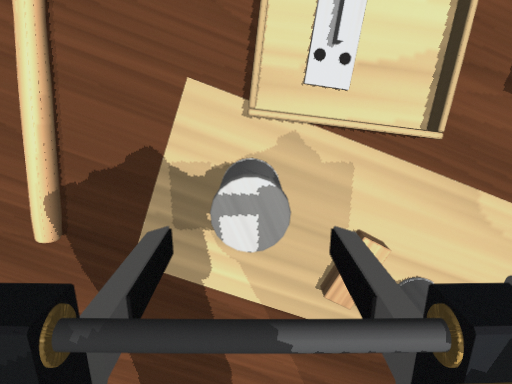

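The wrist view shows the lid at (250,213), centred between the fingers (tips at about u=165 and u=335). I'm lowering onto it.

{"fn": "arm_command", "kwargs": {
  "motion": [
    [[0, 0, -0.02, 0, 0, 0], [0, 0, -0.02, 0, 0, 0], [0, 0, -0.02, 0, 0, 0], [0, 0, -0.02, 0, 0, 0], [0, 0, -0.018, 0, 0, 0], [0, 0, 0, 0, 0, 0], [0, 0, 0, 0, 0, 0]]
  ]
}}

```text
t: 3.82
eef_pos: [495.8, 242.2, 33.6]
orientation: [-3.092, -0.554, -0.001]
wrist_force: [0.2, 0.7, 1.1]
width: 94.2
grasp_force: 0.0
```

{"fn": "arm_command", "kwargs": {
  "motion": [
    [[0, 0, 0, 0, 0, 0], [0, 0, 0, 0, 0, 0], [0, 0, 0, 0, 0, 0], [0, 0, 0, 0, 0, 0], [0, 0, 0, 0, 0, 0], [0, 0, 0, 0, 0, 0], [0, 0, 0, 0, 0, 0], [0, 0, 0, 0, 0, 0], [0, 0, 0, 0, 0, 0], [0, 0, 0, 0, 0, 0]]
  ],
  "claw": 0.5,
  "squeeze": 35
}}

```text
t: 4.65
eef_pos: [495.3, 242.0, 32.7]
orientation: [-3.092, -0.554, -0.001]
wrist_force: [0.1, -0.3, 5.2]
width: 58.4
grasp_force: 35.0
```

{"fn": "arm_command", "kwargs": {
  "motion": [
    [[0, 0, 0, 0, 0, 0], [0, 0, 0, 0, 0, 0], [0, 0, 0, 0, 0, 0], [0, 0, 0, 0, 0, 0]]
  ]
}}

```text
t: 4.98
eef_pos: [495.3, 242.0, 32.7]
orientation: [-3.092, -0.554, -0.0]
wrist_force: [-0.8, 0.1, 5.7]
width: 58.6
grasp_force: 35.0
```

```bash
python3 - <<'E'
from h import *
s=observe(); print({k:np.round(s[k],2) for k in('eef_pos','wrist_force','torque','width','grasp_force')})
c=save('scene','s1'); cv2.imwrite('pics/s1c.png',cv2.resize(c['pixels'][110:260,270:420,::-1],None,fx=4,fy=4,interpolation=cv2.INTER_CUBIC))
E
```

```text
{'eef_pos': array([495.29, 242.05,  32.66]), 'wrist_force': array([-0.76,  0.12,  5.68]), 'torque': array([-0.3 , -0.01, -0.01]), 'width': np.float64(58.6), 'grasp_force': np.float64(35.0)}
```

View pics/s1c.png

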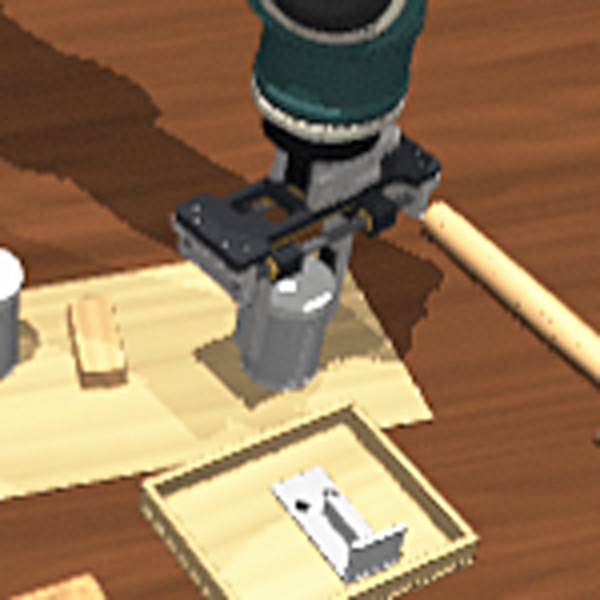

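The tin stands upright in the grip. The 58.5 mm opening means the fingers are bearing on the lid. I'll lift and weigh.

{"fn": "arm_command", "kwargs": {
  "motion": [
    [[0, 0, 0.004, 0, 0, 0], [0, 0, 0.008, 0, 0, 0], [0, 0, 0.012, 0, 0, 0], [0, 0, 0.012, 0, 0, 0], [0, 0, 0.012, 0, 0, 0], [0, 0, 0.012, 0, 0, 0], [0, 0, 0.01, 0, 0, 0], [0, 0, 0.005, 0, 0, 0], [0, 0, 0, 0, 0, 0], [0, 0, 0, 0, 0, 0]]
  ]
}}

```text
t: 5.87
eef_pos: [495.2, 241.8, 107.5]
orientation: [3.092, 0.554, 0.0]
wrist_force: [-0.3, -0.1, -4.5]
width: 58.6
grasp_force: 35.0
```

{"fn": "arm_command", "kwargs": {
  "motion": [
    [[0, 0, 0, 0, 0, 0], [0, 0, 0, 0, 0, 0], [0, 0, 0, 0, 0, 0], [0, 0, 0, 0, 0, 0], [0, 0, 0, 0, 0, 0], [0, 0, 0, 0, 0, 0], [0, 0, 0, 0, 0, 0], [0, 0, 0, 0, 0, 0], [0, 0, 0, 0, 0, 0], [0, 0, 0, 0, 0, 0]]
  ]
}}

```text
t: 6.7
eef_pos: [495.1, 241.9, 107.4]
orientation: [-3.092, -0.554, 0.0]
wrist_force: [-0.1, -0.1, -3.9]
width: 58.6
grasp_force: 35.0
```

{"fn": "arm_command", "kwargs": {
  "motion": [
    [[0, 0, 0, 0, 0, 0], [0, 0, 0, 0, 0, 0], [0, 0, 0, 0, 0, 0]]
  ]
}}

```text
t: 6.95
eef_pos: [495.1, 241.9, 107.4]
orientation: [-3.092, -0.554, 0.0]
wrist_force: [-0.3, 0.1, -3.8]
width: 58.1
grasp_force: 35.0
```

```bash
python3 - <<'E'
from h import *
F=[observe()['wrist_force'][2]]
c=save('scene','s2'); F.append(observe()['wrist_force'][2]); save('wrist','w2'); F.append(observe()['wrist_force'][2])
s=observe(); print(F,{k:np.round(s[k],2) for k in('t','eef_pos','joint_efforts','torque','width','grasp_force')})
im=np.hstack([cv2.resize(c['pixels'][80:230,270:420,::-1],(396,396)),cv2.resize(capture('wrist')['pixels'][:,:,::-1],(400,396))])
cv2.imwrite('pics/m2.png',im)
E
```

```text
[np.float64(-3.809102536899054), np.float64(-4.7729302068830135), np.float64(-3.9759860157198412)] {'t': np.float64(7.05), 'eef_pos': array([495.13, 241.95, 107.44]), 'joint_efforts': array([ 0.000e+00, -7.752e+01, -1.165e+01, -3.670e+01,  3.000e-02,
       -7.000e-02,  0.000e+00]), 'torque': array([-0.03,  0.  ,  0.01]), 'width': np.float64(58.35), 'grasp_force': np.float64(35.0)}
```

View pics/m2.png

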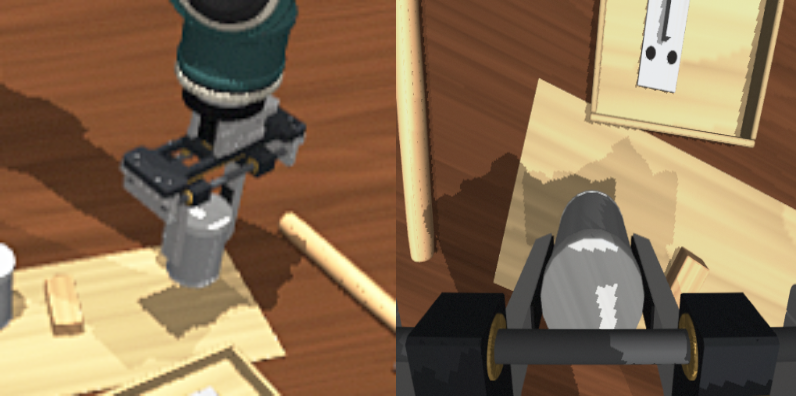

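The picture shows the tin lifted upright; the force reads about 4.1 N, so roughly 0.42 kg. Next I lower it at its place.

{"fn": "arm_command", "kwargs": {
  "motion": [
    [[0, 0, -0.008, 0, 0, 0], [0, 0, -0.012, 0, 0, 0], [0, 0, -0.012, 0, 0, 0], [0, 0, -0.012, 0, 0, 0], [0, 0, -0.012, 0, 0, 0], [0, 0, -0.008, 0, 0, 0], [0, 0, -0.004, 0, 0, 0], [0, 0, -0.003, 0, 0, 0], [0, 0, -0.003, 0, 0, 0], [0, 0, 0, 0, 0, 0]]
  ]
}}

```text
t: 7.93
eef_pos: [495.1, 242.0, 33.2]
orientation: [-3.092, -0.555, 0.0]
wrist_force: [0.9, 0.2, -4.5]
width: 58.1
grasp_force: 35.0
```

{"fn": "arm_command", "kwargs": {
  "motion": [
    [[0, 0, -0.001, 0, 0, 0], [0, 0, 0, 0, 0, 0], [0, 0, 0, 0, 0, 0]]
  ]
}}

```text
t: 8.18
eef_pos: [495.3, 242.0, 32.8]
orientation: [-3.092, -0.554, -0.001]
wrist_force: [0.1, 0.2, -2.2]
width: 58.2
grasp_force: 35.0
```

{"fn": "arm_command", "kwargs": {
  "motion": [
    [[0, 0, -0.0005, 0, 0, 0], [0, 0, 0, 0, 0, 0], [0, 0, 0, 0, 0, 0]]
  ]
}}

```text
t: 8.43
eef_pos: [495.6, 242.2, 32.7]
orientation: [-3.092, -0.554, -0.002]
wrist_force: [-0.7, -1.1, 7.0]
width: 58.3
grasp_force: 35.0
```

{"fn": "arm_command", "kwargs": {
  "motion": [
    [[0, 0, 0, 0, 0, 0], [0, 0, 0, 0, 0, 0], [0, 0, 0, 0, 0, 0], [0, 0, 0, 0, 0, 0], [0, 0, 0, 0, 0, 0], [0, 0, 0, 0, 0, 0], [0, 0, 0, 0, 0, 0], [0, 0, 0, 0, 0, 0]]
  ],
  "claw": 1
}}

```text
t: 9.1
eef_pos: [495.1, 241.9, 31.9]
orientation: [-3.092, -0.554, 0.0]
wrist_force: [0.9, 0.4, -0.2]
width: 94.1
grasp_force: 0.0
```

{"fn": "arm_command", "kwargs": {
  "motion": [
    [[0, 0, 0.01, 0, 0, 0], [0, 0, 0.02, 0, 0, 0], [0, 0, 0.025, 0, 0, 0], [0, 0, 0.025, 0, 0, 0], [0, 0, 0.02, 0, 0, 0], [0, 0, 0, 0, 0, 0]]
  ]
}}

```text
t: 9.6
eef_pos: [496.7, 243.0, 136.4]
orientation: [-3.091, -0.555, -0.008]
wrist_force: [0.8, 0.1, 0.3]
width: 93.9
grasp_force: 0.0
```

{"fn": "arm_command", "kwargs": {
  "motion": [
    [[-0.007, -0.026, 0, 0, 0, 0], [-0.007, -0.026, 0, 0, 0, 0], [-0.007, -0.026, 0, 0, 0, 0], [-0.007, -0.026, 0, 0, 0, 0], [-0.007, -0.026, 0, 0, 0, 0], [-0.007, -0.026, 0, 0, 0, 0], [-0.007, -0.026, 0, 0, 0, 0], [-0.007, -0.027, 0, 0, 0, 0], [0, 0, 0, 0, 0, 0], [0, 0, 0, 0, 0, 0]]
  ]
}}

```text
t: 10.43
eef_pos: [438.9, 31.8, 132.2]
orientation: [3.092, 0.551, 0.0]
wrist_force: [0.3, 0.5, -0.3]
width: 94.0
grasp_force: 0.0
```

```bash
python3 - <<'E'
from h import *
print(observe()['eef_pos'],observe()['wrist_force']); w=capture('wrist'); c=save('top','t2')
im=np.hstack([cv2.resize(c['pixels'][140:240,140:380,::-1],(480,200)).copy(),cv2.resize(w['pixels'][:,:,::-1],(267,200))]); cv2.imwrite('pics/m3.png',im)
E
```

```text
[438.92278903  31.76951148 132.22521753] [ 0.25458312  0.50713621 -0.2763108 ]
```

View pics/m3.png

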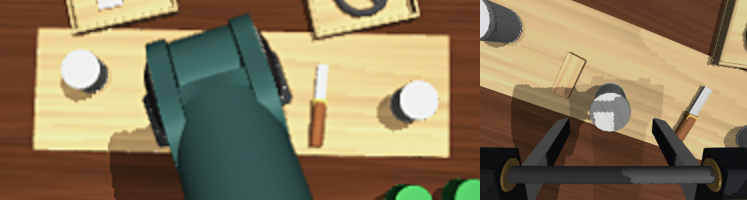

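Left tin stands upright at its place; the middle tin is centred between the fingers (inset, lid at u≈610 between 569 and 653).

{"fn": "arm_command", "kwargs": {
  "motion": [
    [[0, 0, -0.02, 0, 0, 0], [0, 0, -0.02, 0, 0, 0], [0, 0, -0.02, 0, 0, 0], [0, 0, -0.02, 0, 0, 0], [0, 0, -0.012, 0, 0, 0], [0, 0, -0.007, 0, 0, 0], [0, 0, 0, 0, 0, 0], [0, 0, 0, 0, 0, 0]]
  ]
}}

```text
t: 11.2
eef_pos: [439.3, 33.7, 33.2]
orientation: [-3.092, -0.556, 0.0]
wrist_force: [0.8, 0.7, -0.3]
width: 93.8
grasp_force: 0.0
```

{"fn": "arm_command", "kwargs": {
  "motion": [
    [[0, 0, 0, 0, 0, 0], [0, 0, 0, 0, 0, 0], [0, 0, 0, 0, 0, 0], [0, 0, 0, 0, 0, 0], [0, 0, 0, 0, 0, 0], [0, 0, 0, 0, 0, 0], [0, 0, 0, 0, 0, 0], [0, 0, 0, 0, 0, 0], [0, 0, 0, 0, 0, 0], [0, 0, 0, 0, 0, 0]]
  ],
  "claw": 0.5,
  "squeeze": 35
}}

```text
t: 12.03
eef_pos: [439.3, 32.9, 33.1]
orientation: [3.092, 0.554, 0.0]
wrist_force: [-0.9, 0.1, 5.8]
width: 58.2
grasp_force: 35.0
```

{"fn": "arm_command", "kwargs": {
  "motion": [
    [[0, 0, 0.004, 0, 0, 0], [0, 0, 0.008, 0, 0, 0], [0, 0, 0.012, 0, 0, 0], [0, 0, 0.012, 0, 0, 0], [0, 0, 0.012, 0, 0, 0], [0, 0, 0.012, 0, 0, 0], [0, 0, 0.01, 0, 0, 0], [0, 0, 0.005, 0, 0, 0], [0, 0, 0, 0, 0, 0], [0, 0, 0, 0, 0, 0]]
  ]
}}

```text
t: 12.87
eef_pos: [439.1, 32.8, 107.9]
orientation: [3.092, 0.554, 0.0]
wrist_force: [0.1, -0.1, -2.6]
width: 58.2
grasp_force: 35.0
```

{"fn": "arm_command", "kwargs": {
  "motion": [
    [[0, 0, 0, 0, 0, 0], [0, 0, 0, 0, 0, 0], [0, 0, 0, 0, 0, 0], [0, 0, 0, 0, 0, 0], [0, 0, 0, 0, 0, 0], [0, 0, 0, 0, 0, 0], [0, 0, 0, 0, 0, 0], [0, 0, 0, 0, 0, 0], [0, 0, 0, 0, 0, 0], [0, 0, 0, 0, 0, 0]]
  ]
}}

```text
t: 13.7
eef_pos: [439.1, 33.0, 107.9]
orientation: [-3.092, -0.554, 0.0]
wrist_force: [0.5, 0.6, -3.1]
width: 58.2
grasp_force: 35.0
```

{"fn": "arm_command", "kwargs": {
  "motion": [
    [[0, 0, 0, 0, 0, 0], [0, 0, 0, 0, 0, 0], [0, 0, 0, 0, 0, 0], [0, 0, 0, 0, 0, 0]]
  ]
}}

```text
t: 14.03
eef_pos: [439.1, 33.0, 107.9]
orientation: [-3.092, -0.554, 0.0]
wrist_force: [-0.2, 0.6, -2.0]
width: 58.2
grasp_force: 35.0
```

Middle reads about 2.6 N, lighter than the left tin. I'm setting it back down.

{"fn": "arm_command", "kwargs": {
  "motion": [
    [[0, 0, -0.008, 0, 0, 0], [0, 0, -0.012, 0, 0, 0], [0, 0, -0.012, 0, 0, 0], [0, 0, -0.012, 0, 0, 0], [0, 0, -0.012, 0, 0, 0], [0, 0, -0.008, 0, 0, 0], [0, 0, -0.004, 0, 0, 0], [0, 0, -0.004, 0, 0, 0], [0, 0, -0.003, 0, 0, 0], [0, 0, 0, 0, 0, 0]]
  ]
}}

```text
t: 14.87
eef_pos: [439.4, 33.2, 33.0]
orientation: [-3.092, -0.555, -0.001]
wrist_force: [-0.3, -0.1, -2.0]
width: 58.1
grasp_force: 35.0
```

{"fn": "arm_command", "kwargs": {
  "motion": [
    [[0, 0, -0.0005, 0, 0, 0], [0, 0, 0, 0, 0, 0], [0, 0, 0, 0, 0, 0]]
  ]
}}

```text
t: 15.12
eef_pos: [439.4, 33.0, 32.7]
orientation: [3.092, 0.554, 0.001]
wrist_force: [-0.1, 1.5, 2.5]
width: 58.2
grasp_force: 35.0
```

{"fn": "arm_command", "kwargs": {
  "motion": [
    [[0, 0, 0, 0, 0, 0], [0, 0, 0, 0, 0, 0], [0, 0, 0, 0, 0, 0], [0, 0, 0, 0, 0, 0], [0, 0, 0, 0, 0, 0], [0, 0, 0, 0, 0, 0], [0, 0, 0, 0, 0, 0], [0, 0, 0, 0, 0, 0]]
  ],
  "claw": 1
}}

```text
t: 15.78
eef_pos: [439.1, 32.9, 32.4]
orientation: [-3.092, -0.554, 0.0]
wrist_force: [0.0, -0.4, -0.5]
width: 94.2
grasp_force: 0.0
```

{"fn": "arm_command", "kwargs": {
  "motion": [
    [[0, 0, 0.01, 0, 0, 0], [0, 0, 0.02, 0, 0, 0], [0, 0, 0.025, 0, 0, 0], [0, 0, 0.025, 0, 0, 0], [0, 0, 0.02, 0, 0, 0], [0, 0, 0, 0, 0, 0]]
  ]
}}

```text
t: 16.28
eef_pos: [440.8, 33.2, 136.4]
orientation: [3.091, 0.554, 0.008]
wrist_force: [0.3, -0.2, 1.1]
width: 94.3
grasp_force: 0.0
```

{"fn": "arm_command", "kwargs": {
  "motion": [
    [[0.002, -0.03, 0, 0, 0, 0], [0.002, -0.03, 0, 0, 0, 0], [0.002, -0.03, 0, 0, 0, 0], [0.002, -0.03, 0, 0, 0, 0], [0.002, -0.03, 0, 0, 0, 0], [0.002, -0.03, 0, 0, 0, 0], [0.002, -0.03, 0, 0, 0, 0], [0.002, -0.03, 0, 0, 0, 0], [0.002, -0.03, 0, 0, 0, 0], [0.001, -0.025, 0, 0, 0, 0]]
  ]
}}

```text
t: 17.12
eef_pos: [457.8, -264.1, 132.6]
orientation: [-3.092, -0.553, 0.0]
wrist_force: [0.0, -0.4, -0.4]
width: 94.0
grasp_force: 0.0
```

{"fn": "arm_command", "kwargs": {
  "motion": [
    [[0, 0, 0, 0, 0, 0], [0, 0, 0, 0, 0, 0], [0, 0, 0, 0, 0, 0]]
  ]
}}

```text
t: 17.37
eef_pos: [458.1, -261.2, 132.4]
orientation: [-3.091, -0.555, 0.0]
wrist_force: [0.3, 1.2, 0.6]
width: 93.8
grasp_force: 0.0
```

```bash
python3 - <<'E'
from h import *
print(observe()['eef_pos'],observe()['wrist_force']); w=capture('wrist'); c=save('top','t3')
im=np.hstack([cv2.resize(c['pixels'][140:240,140:380,::-1],(480,200)).copy(),cv2.resize(w['pixels'][:,:,::-1],(267,200))]); cv2.imwrite('pics/m4.png',im)
E
```

```text
[ 458.06793309 -261.18254838  132.44258205] [0.31000071 1.21105966 0.63541431]
```

View pics/m4.png

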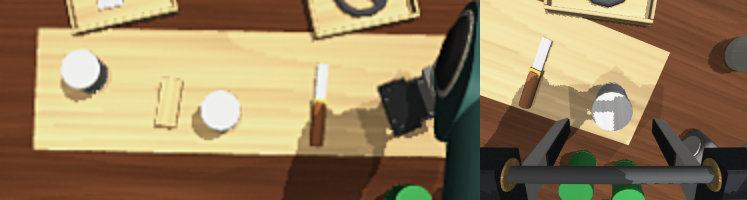

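The left and middle tins stand upright at their places, and the right tin is centred between the fingers.

{"fn": "arm_command", "kwargs": {
  "motion": [
    [[0, 0, -0.02, 0, 0, 0], [0, 0, -0.02, 0, 0, 0], [0, 0, -0.02, 0, 0, 0], [0, 0, -0.02, 0, 0, 0], [0, 0, -0.012, 0, 0, 0], [0, 0, -0.007, 0, 0, 0], [0, 0, 0, 0, 0, 0], [0, 0, 0, 0, 0, 0]]
  ]
}}

```text
t: 18.13
eef_pos: [458.5, -261.8, 33.9]
orientation: [3.092, 0.555, 0.0]
wrist_force: [-0.7, 0.5, 0.7]
width: 94.4
grasp_force: 0.0
```

{"fn": "arm_command", "kwargs": {
  "motion": [
    [[0, 0, 0, 0, 0, 0], [0, 0, 0, 0, 0, 0], [0, 0, 0, 0, 0, 0], [0, 0, 0, 0, 0, 0], [0, 0, 0, 0, 0, 0], [0, 0, 0, 0, 0, 0], [0, 0, 0, 0, 0, 0], [0, 0, 0, 0, 0, 0], [0, 0, 0, 0, 0, 0], [0, 0, 0, 0, 0, 0]]
  ],
  "claw": 0.5,
  "squeeze": 40
}}

```text
t: 18.97
eef_pos: [458.3, -262.2, 33.6]
orientation: [3.092, 0.554, 0.0]
wrist_force: [-0.1, -1.9, 5.1]
width: 58.5
grasp_force: 40.0
```

{"fn": "arm_command", "kwargs": {
  "motion": [
    [[0, 0, 0.004, 0, 0, 0], [0, 0, 0.008, 0, 0, 0], [0, 0, 0.012, 0, 0, 0], [0, 0, 0.012, 0, 0, 0], [0, 0, 0.012, 0, 0, 0], [0, 0, 0.012, 0, 0, 0], [0, 0, 0.01, 0, 0, 0], [0, 0, 0.005, 0, 0, 0], [0, 0, 0, 0, 0, 0], [0, 0, 0, 0, 0, 0]]
  ]
}}

```text
t: 19.8
eef_pos: [458.0, -262.1, 108.5]
orientation: [3.092, 0.554, -0.0]
wrist_force: [-0.4, -0.7, -6.3]
width: 58.1
grasp_force: 40.0
```

{"fn": "arm_command", "kwargs": {
  "motion": [
    [[0, 0, 0, 0, 0, 0], [0, 0, 0, 0, 0, 0], [0, 0, 0, 0, 0, 0], [0, 0, 0, 0, 0, 0], [0, 0, 0, 0, 0, 0], [0, 0, 0, 0, 0, 0], [0, 0, 0, 0, 0, 0], [0, 0, 0, 0, 0, 0], [0, 0, 0, 0, 0, 0], [0, 0, 0, 0, 0, 0]]
  ]
}}

```text
t: 20.63
eef_pos: [458.1, -262.1, 108.4]
orientation: [-3.092, -0.554, 0.0]
wrist_force: [-1.0, -0.3, -5.9]
width: 58.1
grasp_force: 40.0
```

{"fn": "arm_command", "kwargs": {
  "motion": [
    [[0, 0, 0, 0, 0, 0], [0, 0, 0, 0, 0, 0], [0, 0, 0, 0, 0, 0], [0, 0, 0, 0, 0, 0]]
  ]
}}

```text
t: 20.97
eef_pos: [458.1, -262.1, 108.4]
orientation: [-3.092, -0.554, 0.0]
wrist_force: [0.6, -0.3, -5.9]
width: 58.0
grasp_force: 40.0
```

Right reads about 6.0 N, the heaviest of 4.1, 2.6 and 6.0. It goes straight over the handwheel.

{"fn": "arm_command", "kwargs": {
  "motion": [
    [[0, 0, 0.006, 0, 0, 0], [0, 0, 0.013, 0, 0, 0], [0, 0, 0.015, 0, 0, 0], [0, 0, 0.015, 0, 0, 0], [0, 0, 0.015, 0, 0, 0], [0, 0, 0.015, 0, 0, 0], [0, 0, 0.015, 0, 0, 0], [0, 0, 0.015, 0, 0, 0], [0, 0, 0.009, 0, 0, 0], [0, 0, 0.004, 0, 0, 0]]
  ]
}}

```text
t: 21.8
eef_pos: [458.5, -262.2, 231.9]
orientation: [3.091, 0.554, 0.002]
wrist_force: [-0.2, -0.4, -6.9]
width: 57.9
grasp_force: 40.0
```

{"fn": "arm_command", "kwargs": {
  "motion": [
    [[0.005, 0.002, 0, 0, 0, 0], [0.01, 0.004, 0, 0, 0, 0], [0.014, 0.006, 0, 0, 0, 0], [0.014, 0.006, 0, 0, 0, 0], [0.014, 0.006, 0, 0, 0, 0], [0.014, 0.006, 0, 0, 0, 0], [0.014, 0.006, 0, 0, 0, 0], [0.014, 0.006, 0, 0, 0, 0], [0.014, 0.006, 0, 0, 0, 0], [0.014, 0.006, 0, 0, 0, 0]]
  ]
}}

```text
t: 22.63
eef_pos: [586.2, -206.8, 229.0]
orientation: [-3.091, -0.555, 0.002]
wrist_force: [0.1, 0.9, -5.5]
width: 58.4
grasp_force: 40.0
```

{"fn": "arm_command", "kwargs": {
  "motion": [
    [[0.014, 0.006, 0, 0, 0, 0], [0.014, 0.006, 0, 0, 0, 0], [0.014, 0.006, 0, 0, 0, 0], [0.009, 0.004, 0, 0, 0, 0], [0.0045, 0.002, 0, 0, 0, 0], [0, 0, 0, 0, 0, 0], [0, 0, 0, 0, 0, 0], [0, 0, 0, 0, 0, 0], [0, 0, 0, 0, 0, 0]]
  ]
}}

```text
t: 23.38
eef_pos: [640.1, -184.7, 230.6]
orientation: [3.092, 0.553, -0.0]
wrist_force: [0.2, 0.2, -5.9]
width: 58.1
grasp_force: 40.0
```

```bash
python3 - <<'E'
from h import *
w=capture('wrist'); c=save('scene','s5');t=save('top','t5'); s=observe(); print({k:np.round(s[k],2) for k in('t','eef_pos','orientation','wrist_force','width','grasp_force')})
im=np.hstack([c['pixels'][:,:400],cv2.resize(t['pixels'],(400,300))[:,:],][:1]+[np.vstack([cv2.resize(w['pixels'],(256,192)),cv2.resize(t['pixels'],(256,192))])])[:,:,::-1]
cv2.imwrite('pics/m5.png',im)
E
```

```text
{'t': np.float64(23.53), 'eef_pos': array([ 640.35, -184.44,  230.65]), 'orientation': array([3.09, 0.55, 0.  ]), 'wrist_force': array([-0.53, -0.02, -5.42]), 'width': np.float64(57.76), 'grasp_force': np.float64(40.0)}
```

View pics/m5.png

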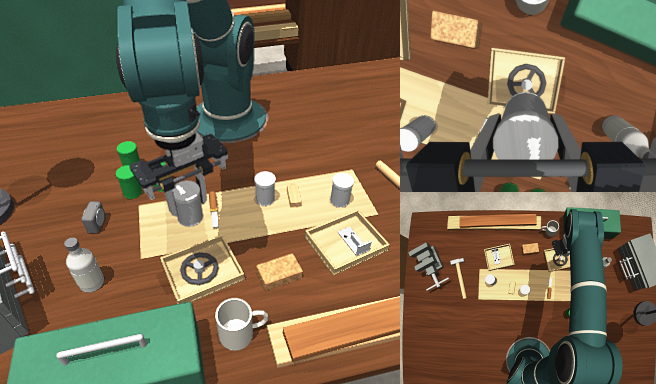

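The tin is held upright over the tray, the other two stand at their places, and nothing else has moved. I'll do a last cross-check of the wheel position from the scene view.

```bash
python3 - <<'E'
from h import *
s=dict(np.load('pics/scene0.npz')); p=s['pixels'][248:292,175:225].astype(int)
m=(p.max(2)<95).astype(np.uint8); n,l,st,ce=cv2.connectedComponentsWithStats(m); i=1+np.argmax(st[1:,4])
e=cv2.fitEllipse(cv2.convexHull(np.argwhere(l==i)[:,::-1].astype(np.int32)))
print(st[i],onz(s,[np.array(e[0])+[175,248]],15),observe()['eef_pos'])
E
```

```text
[ 7 10 36 27 81] [[ 644.96658367 -186.95485211   15.        ]] [ 640.3545249  -184.44190216  230.64540275]
```

```bash
python3 -c "
from station import *
print(close_job())"
```

```text
the job is handed in; nothing more can be done
None
```

I hefted all three tins from left to right (about 4.1, 2.6 and 6.0 N). The right one is heaviest and is held upright about 200 mm above the bench over the handwheel, within about 5 mm; the other two stand at their places, and the job was handed in at about 24 s.

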